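Seat the bur case in its station and press its label holder home behind the lip

TASK

First put the black bur case into the pocket of the grey station so that it lies flat and square on the pocket's floor, and let go of it. Then take the wide label holder out of the wooden rack (leave the narrow one where it stands) and push it straight down into the channel behind the station's front lip until you feel the sprung strip underneath go all the way down. Finish while still holding the label holder pressed home, so that it can be locked there, and leave the other things on the bench undisturbed.

Things in the scene. Friction and masses are not known exactly. Their poses are not given: they have to be found in the camera images.
- bur_case: black oblong bur case with a shut lid, 28 (its x) x 56 (its y) x 22 mm high, about 30 g, loose on the worktop, upright. Origin at the centre of its underside, z up. Grip it across the 28 mm. Either way round fits the pocket.
- station: grey station, fixed to the worktop: 110 mm deep (x from -50 mm at the front lip to +60 mm at the back), 100 mm wide (y), deck top 34 mm above the worktop. Origin on the worktop; x points from the lip to the back, y along the lip, z up. It has a pocket in the deck (point station_pocket) and, in front, a label channel (point station_channel) behind the bare-metal lip, which is 7 mm thick and 34 mm high with a rounded top.
- station_pocket (a point): centre of the pocket's flat floor, 26 mm above the worktop and 26 mm behind the station's origin. The pocket is 8 mm deep, 31 mm in x and 59 mm in y (station axes, which the point shares), with 2 mm chamfers at its mouth. A seated case stands 14 mm above the deck with its 28 mm side along the station's x.
- station_channel (a point): centre of the label channel on the top of the sprung strip at rest, 18 mm above the worktop, 36.5 mm in front of the station's origin; shares the station's axes and does not move with the strip. The channel is 13 mm wide (x), 66 mm long (y), open at the top, 16 mm from its rounded upper edges (34 mm above the worktop) down to the strip at rest.
- strip (a joint): how far the sprung steel strip at the bottom of the channel is pressed straight down, m: 0 at rest, 0.006 fully down on its hard stop. It pushes back with about 3 N at first and 8 N when fully down, and rises again if let go.
- rack: wooden rack fixed to the worktop, 50 (x) x 160 (y) x 24 mm high, origin at the centre of its underside. Two slots 12 mm wide (x) and 64 mm long (y), 15 mm deep, floors 9 mm above the worktop, centred at y = -40 and +40 mm; one label holder stands in each.
- wide_holder: wide label holder to be used: a grey upright plate 10 mm thick (its x), 60 mm wide (its y), 70 mm high, about 50 g, with a blank paper card on both faces (both faces alike, either may face the front) and rounded lower edges. Stands in either slot of the rack. Origin at the centre of its underside, z up. Grip it across the 10 mm near its top; fully home its underside is 12 mm above the worktop and it stands 48 mm above the deck.
- narrow_holder: narrow label holder, same as the wide one but only 40 mm wide; stands in the other slot of the rack and stays there. Origin at the centre of its underside.
- white_pot: bystander: round white lidded pot, 48 mm across, 49 mm high, origin under its centre.
- stone_model: bystander: yellowish stone cast of a dental arch, 56x63x27 mm, origin under its centre.
- stone_segment: bystander: small yellowish stone block with two teeth, 21x34x23 mm, origin under its centre.
Mind the look-alikes: they are no part of the job. What is shaped like the station but red is not meant.

How it is judged:
By the outcome, as a careful person would: the job done as asked, in the order asked, and still so for the second after the job is handed in, while the arm keeps its last pose, push and grip.
It also fails if it takes over 58 s, if anything falls off the work surface, if the arm or the gripper's body presses on something with over 40 N, if the wrist force passes 120 N, or if a joint passes its speed limit or range.

ROBOT

A 6-joint arm with a two-finger parallel gripper is mounted at the origin on a cart in front of the work surface, level with it; the furniture and walls round the work are solid. World frame = base frame: x ahead of the robot, y to its left, z up, the work surface at z = 0. Lengths are in m, angles in rad, forces in N, time in s.
With the tool pointing down it reaches from about 0.3 to 0.825 m from the base axis. Payload 5.4 kg.
Tool frame: the origin (TCP) lies at the very end of the fingers, on their centre line; the grasp point (between the pads) lies 19 mm behind it; x points along the fingers, z is the direction in which the jaws open and shut, and the axes are right-handed (so a half turn about x gives the same grasp; the last joint's range is limited). The gripper opens to 92 mm and grips with 3 to 60 N. Pads are 20 mm wide; open, the fingers measure 128 mm over their backs; the gripper's body (75 mm by 189 mm) begins 69 mm behind the grasp point.
Start: joints at [-1.483, 0.158, 1.597, -0, 1.386, -0.21], TCP at [0.169, -0.55, 0.215] pointing down, gripper open.
Joint ranges: [-2.91, 2.91], [-0.94, 2.29], [0.18, 2.7], [-1.29, 4.43], [0.17, 2.64], [-3, 3]. Speed limits (rad/s): [2.57, 2.57, 3.14, 3.14, 3.14, 3.14].

INTERFACE

Orientations are given as a rotation vector (axis times angle).
In Python, from workcell import r gives the robot as it stands.
- The arm moves only by the tool jog_arm, never from a script. Its argument "series" is a list that holds one entry, the list of rows, each a list of 7 numbers: the finger opening in m, from 0 to 0.0919, then the shift along the tool's x, y, z in m, then the turn, a rotation vector about the tool's x, y, z in degrees. A call has 1 to 12 rows; each row is the pose to reach, as a shift and turn from the pose commanded when the call began, along the tool's axes at that moment; what a row does not reach only later rows make up. A row lasts 1/12 s, in which the tool goes at most 41.7 mm and 7.16 degrees, less where a joint would pass 70% of its speed; a pose out of reach is approached as far as the arm can. A call with a gripper value outside its range is refused whole. The fingers move at their own pace and stop on an object; "force" is the grip in N (left out, the last holds). Time passes only in rows, so rows that repeat a pose let the fingers close. It gives the time, the measured TCP pose, the force and the opening at its end, in the units of the state.
- r.state(): the state, without advancing time (a new reading comes with each control period).
- r.get_image(name): name is "scene" or "side" or "wrist"; returns a dict with "color" (400x640x3 uint8, blue, green, red), "vfov" (degrees; the focal length in pixels is half the picture's height over the tangent of half this angle, whatever the lens; pixels are square), "cx", "cy" (the principal point, pixels), "k1" (the pictures are not rectified: a ray, as slopes to the right and down, at radius r is drawn at 1 + k1 r^2 times it, then the intrinsics apply), "cam_to_world" (4x4, takes a point from camera to world coordinates); the wrist camera has in their place "tool_from_camera" (4x4, takes a point from camera to tool coordinates, whose origin is the TCP and whose axes are the tool frame's). Camera axes: x right, y up, looking along -z (the intrinsics and any distortion apply to the point x, -y, -z); pixel columns grow to the right and rows downward; lengths in m; the calibration is good to about 2 mm. A picture is of the moment at which its call begins: read the wrist's pose just before it. There is no depth.
- r.close_job(): hands the job in, once; it reports no verdict.
The state is a dict: "time": time; "joint_positions": joint angles; "qd": joint speeds; "joint_torque": joint torques, N m; "tcp_pos": TCP position; "orientation": TCP orientation; "wrist_force": force on the tool from outside, world axes, zero at the start; "moment": the same for the moment, N m; "opening": opening from 0.0 (shut) to 1.0 (fully open).
Only numpy, scipy, OpenCV 4.12 (cv2) and the standard library are available. Lean on these libraries where they do the work, as an engineer would, in place of code of your own. Each camera call takes 0.05 s, during which the arm holds its last target.

## Working session

There is one attempt and no reset: what is moved stays moved. The work goes in short steps, Python scripts to look and compute and a tool call to move; the robot and the scene stay as the last step left them, time stands still between calls to the robot, and variables do not carry over. Pictures are saved under pics/ and viewed, and the job is handed in when it is done.

Besides the shell and the picture viewer there is one more tool, called after ">>>" as a command line: name --argument value ..., lists and objects as JSON in quotes. jog_arm: Moves the arm, as the interface text tells. Its arguments: {"type":"object","properties":{"series":{"type":"array"},"force":{"type":"number"}},"required":["series"]}

```bash
mkdir -p pics; ls; cat > h.py <<'E'
import numpy as np, cv2
from scipy.spatial.transform import Rotation as R
from workcell import r
def snap(n,fn):
    s=r.state(); d=r.get_image(n); cv2.imwrite('pics/'+fn,d['color'])
    if 'cam_to_world' in d: T=np.array(d['cam_to_world'])
    else:
        W=np.eye(4);W[:3,:3]=R.from_rotvec(s['orientation']).as_matrix();W[:3,3]=s['tcp_pos'];T=W@np.array(d['tool_from_camera'])
    c={k:d[k] for k in('vfov','cx','cy','k1')};c['T']=T
    np.save('pics/'+fn[:-4]+'.npy',c,allow_pickle=True); return d['color'],c
def load(fn): return cv2.imread('pics/'+fn+'.png'),np.load('pics/'+fn+'.npy',allow_pickle=True).item()
def Kd(c):
    f=200/np.tan(np.radians(c['vfov'])/2)
    return np.array([[f,0,c['cx']],[0,f,c['cy']],[0,0,1.]]),np.array([c['k1'],0,0,0,0.])
def ray(c,p):
    K,D=Kd(c);u=cv2.undistortPoints(np.array(p,float).reshape(-1,1,2),K,D).reshape(-1,2)
    v=np.c_[u[:,0],-u[:,1],-np.ones(len(u))]@c['T'][:3,:3].T
    return c['T'][:3,3],v
def plane(c,p,z):
    o,v=ray(c,p); return o+v*((z-o[2])/v[:,2])[:,None]
def proj(c,P):
    K,D=Kd(c);q=(np.array(P,float).reshape(-1,3)-c['T'][:3,3])@c['T'][:3,:3]; q=q*[1,-1,-1]
    return cv2.projectPoints(q,np.zeros(3),np.zeros(3),K,D)[0].reshape(-1,2)
E
python3 - <<'E'
from h import *
for n in('scene','side','wrist'):
    i,c=snap(n,n+'0.png'); print(n,{k:c[k] for k in('vfov','cx','cy','k1')});print(c['T'].round(3))
print(r.state())
E
```

```text
pics
scene {'vfov': 51.67999092871656, 'cx': 314.22959227655946, 'cy': 196.94262493684133, 'k1': -0.07108571126651957}
[[-0.752  0.415 -0.513 -0.049]
 [-0.66  -0.482  0.577  0.735]
 [-0.007  0.772  0.636  0.795]
 [ 0.     0.     0.     1.   ]]
side {'vfov': 57.73797571722684, 'cx': 320.92667842169874, 'cy': 198.90800854556207, 'k1': -0.0674193340002725}
[[-1.    -0.004  0.006  0.555]
 [ 0.007 -0.551  0.835  0.986]
 [-0.     0.835  0.551  0.7  ]
 [ 0.     0.     0.     1.   ]]
wrist {'vfov': 68.27345842689533, 'cx': 321.4799239651461, 'cy': 199.4555674539255, 'k1': -0.0536369635172593}
[[ 0.294  0.925  0.243  0.236]
 [-0.956  0.284  0.074 -0.529]
 [-0.001 -0.254  0.967  0.384]
 [ 0.     0.     0.     1.   ]]
{'time': 0.15, 'joint_positions': array([-1.48309622e+00,  1.58878876e-01,  1.59788474e+00, -1.80178047e-05,
        1.38622398e+00, -2.10070060e-01]), 'qd': array([-4.05068778e-05, -1.79136924e-03, -3.45507813e-03,  1.89677154e-03,
       -1.56574039e-03, -1.61605224e-03]), 'joint_torque': array([ 7.43629298e-04, -3.85916054e+01, -3.22434318e+01,  7.01027666e-02,
        3.51619790e-02, -8.40279108e-05]), 'tcp_pos': array([ 0.16864769, -0.54922361,  0.21388855]), 'orientation': array([ 0.98809287,  1.33644035, -0.98637696]), 'wrist_force': array([ 0.27321256, -0.17194663,  0.16302528]), 'moment': array([-0.00697359, -0.0586425 ,  0.04153363]), 'opening': 0.998407867247273}
```

View pics/scene0.png

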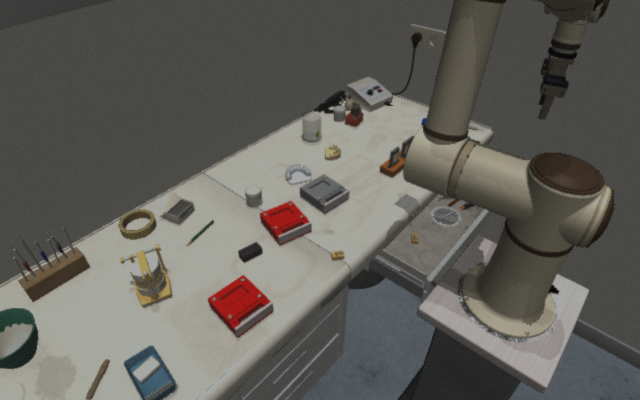

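View pics/side0.png

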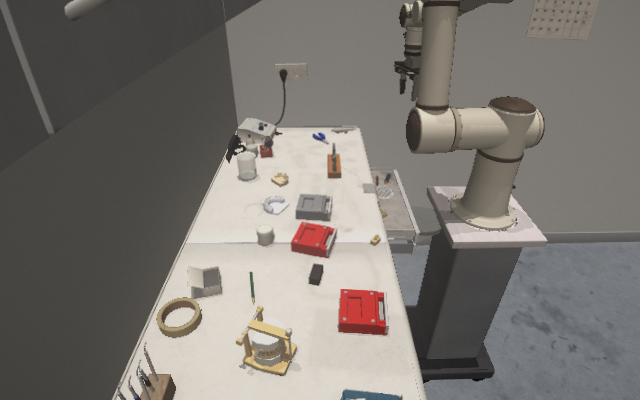

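View pics/wrist0.png

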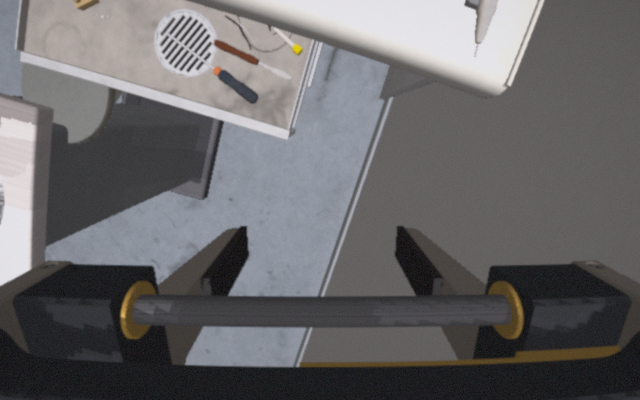

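The scene shows the bur case near (250,253), the grey station at (325,193) between red look-alikes, and the rack at (396,162). I'll zoom in on these.

```bash
python3 - <<'E'
from h import *
i,c=load('scene0'); 
a=cv2.resize(i[125:270,230:430],None,fx=4,fy=4,interpolation=cv2.INTER_CUBIC);cv2.imwrite('pics/sz.png',a)
j,d=load('side0'); b=cv2.resize(j[130:290,250:390],None,fx=3.7,fy=3.7,interpolation=cv2.INTER_CUBIC);cv2.imwrite('pics/dz.png',b)
print(plane(c,[[250,253]],.011),plane(d,[[316,274]],.011))
print(plane(c,[[325,193]],.034),plane(d,[[314,206]],.034))
print(plane(c,[[396,165]],.024),plane(d,[[334,165]],.024))
E
```

```text
[[0.55914427 0.30184193 0.011     ]] [[0.56276105 0.30019591 0.011     ]]
[[0.55308188 0.00982518 0.034     ]] [[0.57012895 0.0178741  0.034     ]]
[[ 0.47956252 -0.26069849  0.024     ]] [[ 0.49390448 -0.28138346  0.024     ]]
```

View pics/sz.png

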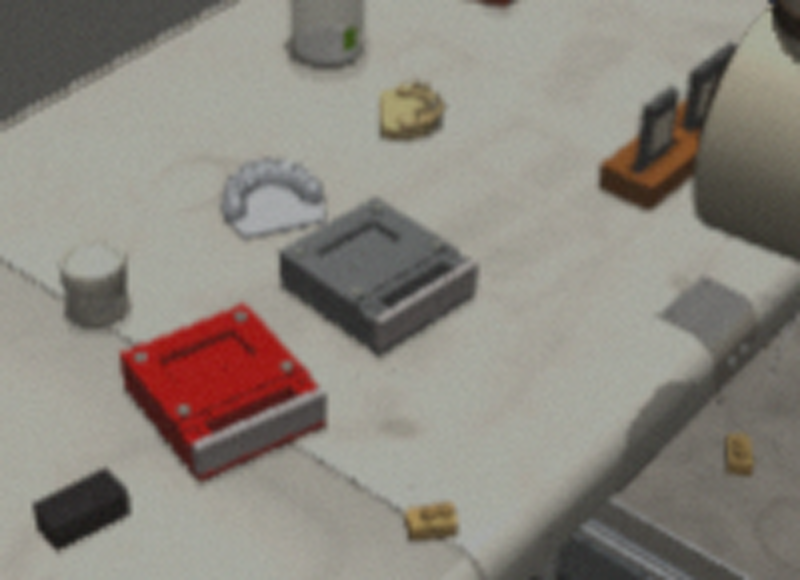

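View pics/dz.png

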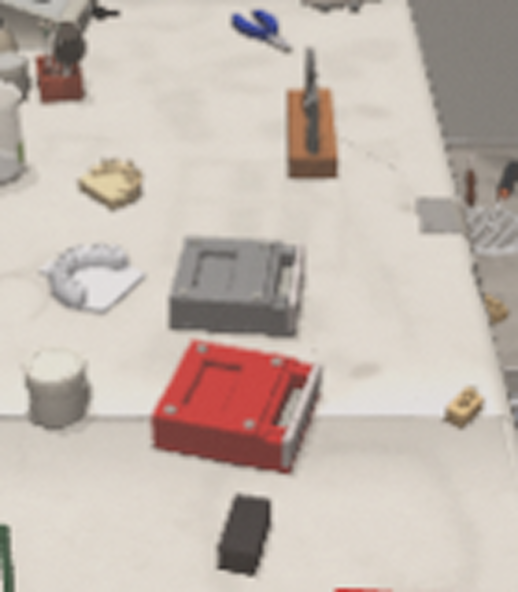

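```bash
cat >> h.py <<'E'
def goal(pos,zdir=None,quiet=False):
    """world target -> shift/turn in current tool axes. zdir: world angle (deg) of jaw axis, tool x down"""
    s=r.state();M=R.from_rotvec(s['orientation']).as_matrix()
    d=M.T@(np.array(pos)-s['tcp_pos'])
    x=np.array([0,0,-1.]); 
    if zdir is None: z=M[:,2]*[1,1,0]; z/=np.linalg.norm(z)
    else:
        z=np.array([np.cos(np.radians(zdir)),np.sin(np.radians(zdir)),0])
        if z@M[:,2]<0: z=-z
    N=np.c_[x,np.cross(z,x),z]
    print('t',round(s['time'],2),'shift mm',(d*1e3).round(1),'turn',np.degrees(R.from_matrix(M.T@N).as_rotvec()).round(2),'jaw ang',np.degrees(np.arctan2(M[1,2],M[0,2])).round(2),'tcp',s['tcp_pos'].round(4),'q',s['joint_positions'].round(2),'F',s['wrist_force'].round(1))
E
python3 - <<'E'
from h import *
M=R.from_rotvec(r.state()['orientation']).as_matrix();print(M.round(3))
T=r.get_image('wrist')['tool_from_camera'];print(np.array(T).round(3))
goal([.45,-.27,.26],0)
goal([.45,-.27,.26],90)
E
```

```text
[[-0.     0.956  0.293]
 [ 0.001  0.293 -0.956]
 [-1.     0.    -0.001]]
[[-0.001  0.254 -0.967 -0.17 ]
 [ 0.     0.967  0.254  0.071]
 [ 1.     0.    -0.001 -0.   ]
 [ 0.     0.     0.     1.   ]]
t 0.2 shift mm [ -45.7  350.9 -184.5] turn [-7.294e+01 -5.000e-02 -5.000e-02] jaw ang -72.94 tcp [ 0.1687 -0.5493  0.214 ] q [-1.48  0.16  1.6  -0.    1.39 -0.21] F [ 0.  -0.2  0.9]
t 0.2 shift mm [ -45.7  350.9 -184.5] turn [17.06 -0.07 -0.  ] jaw ang -72.94 tcp [ 0.1687 -0.5493  0.214 ] q [-1.48  0.16  1.6  -0.    1.39 -0.21] F [ 0.  -0.2  0.9]
```

>>> jog_arm --series '[[[0.0919,-0.08,0.351,-0.185,-73,0,0],[0.0919,-0.08,0.351,-0.185,-73,0,0],[0.0919,-0.08,0.351,-0.185,-73,0,0],[0.0919,-0.08,0.351,-0.185,-73,0,0],[0.0919,-0.08,0.351,-0.185,-73,0,0],[0.0919,-0.08,0.351,-0.185,-73,0,0],[0.0919,-0.08,0.351,-0.185,-73,0,0],[0.0919,-0.08,0.351,-0.185,-73,0,0],[0.0919,-0.08,0.351,-0.185,-73,0,0],[0.0919,-0.08,0.351,-0.185,-73,0,0],[0.0919,-0.08,0.351,-0.185,-73,0,0],[0.0919,-0.08,0.351,-0.185,-73,0,0]]]'

```text
time: 1.2
tcp_pos: [0.4506, -0.269, 0.2947]
orientation: [-0.003, 1.571, 0.003]
wrist_force: [0.3, -0.0, 0.5]
opening: 1.003
```

```bash
python3 - <<'E'
from h import *
snap('wrist','w1.png'); snap('side','s1.png')
goal([.56,.10,.26],0)
E
```

```text
t 1.3 shift mm [ 34.  370.4 110.4] turn [-0.06 -0.06 -0.02] jaw ang -0.06 tcp [ 0.4493 -0.2703  0.294 ] q [-0.77 -0.02  1.62 -0.    1.53 -0.77] F [-1.1  0.   0.5]
```

View pics/w1.png

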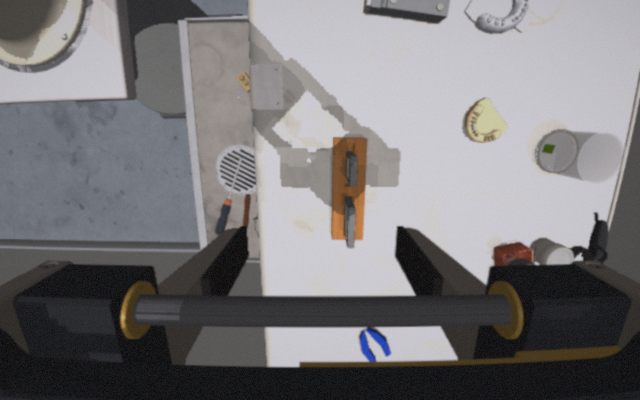

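The rack spans (333–366, 138–240). The wide holder is the lower one at (350,215) and the narrow one is at (351,168). Next I'll view from over the station.

>>> jog_arm --series '[[[0.0919,0.02,0.31,0.09,0,0,0],[0.0919,0.02,0.31,0.09,0,0,0],[0.0919,0.02,0.31,0.09,0,0,0],[0.0919,0.02,0.31,0.09,0,0,0],[0.0919,0.02,0.31,0.09,0,0,0],[0.0919,0.02,0.31,0.09,0,0,0],[0.0919,0.02,0.31,0.09,0,0,0],[0.0919,0.02,0.31,0.09,0,0,0],[0.0919,0.02,0.31,0.09,0,0,0],[0.0919,0.02,0.31,0.09,0,0,0]]]'

```text
time: 2.13
tcp_pos: [0.5393, 0.0401, 0.2737]
orientation: [-0.001, 1.572, 0.0]
wrist_force: [-0.4, -0.4, -0.3]
opening: 1.0
```

```bash
python3 - <<'E'
from h import *
i,c=snap('wrist','w2.png'); cv2.imwrite('pics/w2z.png',cv2.resize(i[0:260,160:480],None,fx=2.3,fy=2.3,interpolation=cv2.INTER_CUBIC))
goal([.56,.27,.20],0)
E
```

```text
t 2.18 shift mm [ 73.8 231.   20.6] turn [-0.04 -0.07  0.03] jaw ang -0.04 tcp [0.5393 0.0391 0.274 ] q [-0.15  0.04  1.61 -0.    1.5  -0.15] F [-0.3 -1.4 -0. ]
```

View pics/w2z.png

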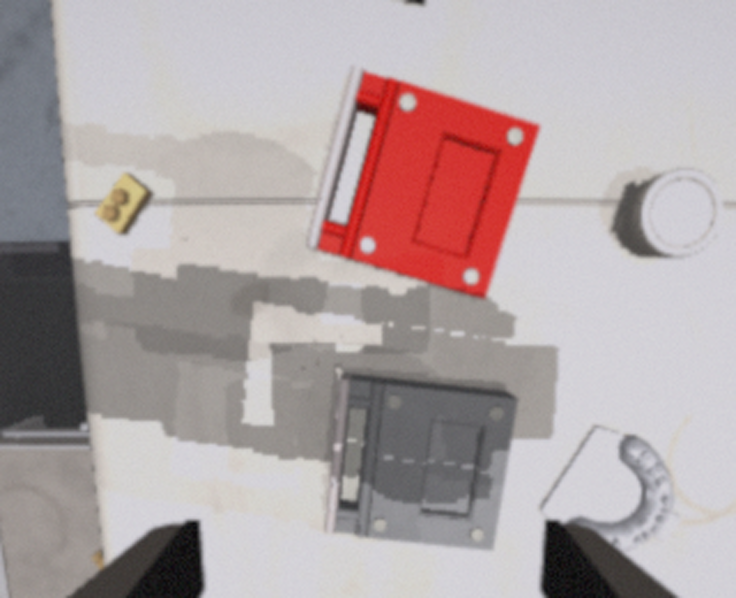

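The red decoy is at the top, and the grey station sits lower centre with its lip to the left. Zoomed picture corners are about (342,372), (517,395), (493,548) and (328,530). Next, the case.

>>> jog_arm --series '[[[0.06,0.1,0.22,0.02,0,0,0],[0.06,0.1,0.22,0.02,0,0,0],[0.06,0.1,0.22,0.02,0,0,0],[0.06,0.1,0.22,0.02,0,0,0],[0.06,0.1,0.22,0.02,0,0,0],[0.06,0.1,0.22,0.02,0,0,0],[0.06,0.1,0.22,0.02,0,0,0],[0.06,0.1,0.22,0.02,0,0,0]]]'

```text
time: 2.85
tcp_pos: [0.5591, 0.2591, 0.1731]
orientation: [-0.001, 1.573, -0.001]
wrist_force: [-0.4, 0.1, 0.4]
opening: 0.654
```

```bash
python3 - <<'E'
from h import *
i,c=snap('wrist','w3.png'); 
m=(i.max(2)<75).astype(np.uint8); m[270:]=0
n,l,st,ce=cv2.connectedComponentsWithStats(m)
for k in range(1,n):
    if st[k,4]>150: print(k,st[k],ce[k].round(1))
goal([.56,.30,.20],0)
E
```

```text
71 [543 109  11  45 208] [548.8 129.2]
76 [ 308  124   33   53 1221] [323.9 150.1]
84 [   0  172  206   98 9100] [ 97.3 234.7]
85 [ 216  227   57   43 1530] [251.5 252.3]
86 [ 370  227   60   43 1547] [391.5 252.3]
87 [570 262  40   8 230] [586.7 266.3]
88 [436 266  93   4 320] [481.2 267.7]
t 2.9 shift mm [-25.7  41.6   0.1] turn [-0.06 -0.03  0.06] jaw ang -0.06 tcp [0.5599 0.2583 0.1744] q [ 0.24  0.3   1.52 -0.    1.33  0.24] F [ 0.3 -0.1  0.1]
```

View pics/w3.png

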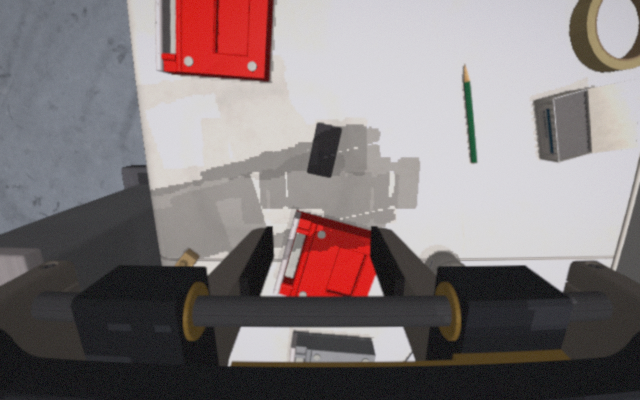

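The case is at (324,150), tilted a few degrees. I'll measure its top face.

```bash
python3 - <<'E'
from h import *
i,c=load('w3')
m=(i.max(2)<75).astype(np.uint8); n,l,st,ce=cv2.connectedComponentsWithStats(m)
k=l[150,324]; cn=max(cv2.findContours((l==k).astype(np.uint8),0,1)[0],key=cv2.contourArea).reshape(-1,2)
P=plane(c,cn,.022)[:,:2]; rc=cv2.minAreaRect((P*1000).astype(np.float32)); print(rc, cv2.boxPoints(rc))
b=cv2.approxPolyDP(cn,5,True).reshape(-1,2);print(b,plane(c,b,.022)[:,:2].round(4))
print(plane(c,[ce[k]],.02))
i2,c2=load('scene0')
# check
for z in(0,.022): print(proj(c2,[[rc[0][0]/1e3,rc[0][1]/1e3,z]]))
E
```

```text
((560.9222412109375, 300.1422424316406), (54.03126907348633, 26.812732696533203), 76.94368743896484) [[541.75934 276.85364]
 [567.87897 270.7964 ]
 [580.08514 323.43085]
 [553.9655  329.4881 ]]
[[318 124]
 [308 172]
 [330 176]
 [340 128]] [[0.5547 0.328 ]
 [0.5435 0.2766]
 [0.5678 0.2722]
 [0.578  0.3239]]
[[0.56097471 0.30033499 0.02      ]]
[[250.48728745 255.19876609]]
[[249.56440319 249.35871673]]
```

```bash
python3 - <<'E'
from h import *
goal([.561,.300,.010],-12.8)
E
```

```text
t 2.9 shift mm [164.3  41.8   1.2] turn [12.74 -0.02  0.06] jaw ang -0.06 tcp [0.5599 0.2583 0.1744] q [ 0.24  0.3   1.52 -0.    1.33  0.24] F [ 0.3 -0.1  0.1]
```

>>> jog_arm --series '[[[0.06,0.03,0.042,0.001,12.7,0,0],[0.06,0.06,0.042,0.001,12.7,0,0],[0.06,0.09,0.042,0.001,12.7,0,0],[0.06,0.12,0.042,0.001,12.7,0,0],[0.06,0.145,0.042,0.001,12.7,0,0],[0.06,0.158,0.042,0.001,12.7,0,0],[0.06,0.164,0.042,0.001,12.7,0,0],[0.06,0.164,0.042,0.001,12.7,0,0]]]'

```text
time: 3.57
tcp_pos: [0.5607, 0.3008, 0.0105]
orientation: [0.174, 1.564, -0.175]
wrist_force: [0.3, -0.0, 0.3]
opening: 0.65
```

```bash
python3 - <<'E'
from h import *
i,c=snap('wrist','w4.png'); goal([.561,.300,.010],-12.8)
E
```

```text
t 3.62 shift mm [ 1.9 -1.6 -0.3] turn [ 0.07  0.08 -0.04] jaw ang -12.73 tcp [0.5616 0.3015 0.0119] q [ 0.3   0.53  1.55 -0.    1.06  0.53] F [ 0.2  0.1 -0.4]
```

View pics/w4.png

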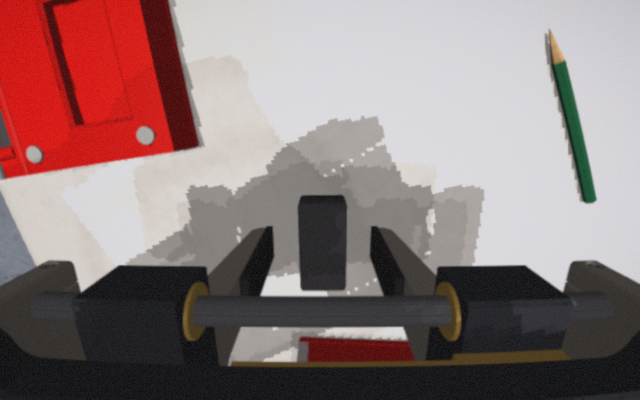

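The case sits centred between the fingers, at columns 299–347, and is aligned with them. I'll close the gripper and lift.

>>> jog_arm --series '[[[0.02,0,0,0,0,0,0],[0.02,0,0,0,0,0,0],[0.02,0,0,0,0,0,0],[0.02,0,0,0,0,0,0],[0.02,0,0,0,0,0,0],[0.02,-0.02,0,0,0,0,0],[0.02,-0.06,0,0,0,0,0],[0.02,-0.1,0,0,0,0,0],[0.02,-0.13,0,0,0,0,0]]]' --force 25

```text
time: 4.37
tcp_pos: [0.5611, 0.3027, 0.144]
orientation: [0.174, 1.561, -0.172]
wrist_force: [1.6, 0.0, -0.0]
opening: 0.298
```

```bash
python3 - <<'E'
from h import *
i,c=load('w2')
print(plane(c,[[310,180]],.034), 'opening',r.state()['opening'])
goal([.56,.0,.145],0)
E
```

```text
[[0.52243709 0.03153915 0.034     ]] opening 0.29835905751722414
t 4.37 shift mm [  -1.3 -295.6   65.1] turn [-12.63   0.15  -0.07] jaw ang -12.63 tcp [0.5611 0.3027 0.144 ] q [0.31 0.37 1.48 0.   1.28 0.53] F [ 1.6  0.  -0. ]
```

>>> jog_arm --series '[[[0.02,-0.025,-0.335,0.055,-6.6,0,0],[0.02,-0.025,-0.335,0.055,-6.6,0,0],[0.02,-0.025,-0.335,0.055,-6.6,0,0],[0.02,-0.025,-0.335,0.055,-6.6,0,0],[0.02,-0.025,-0.335,0.055,-6.6,0,0],[0.02,-0.025,-0.335,0.055,-6.6,0,0],[0.02,-0.025,-0.335,0.055,-6.6,0,0],[0.02,-0.025,-0.335,0.055,-6.6,0,0],[0.02,-0.025,-0.335,0.055,-6.6,0,0],[0.02,-0.025,-0.335,0.055,-6.6,0,0],[0.02,-0.025,-0.335,0.055,-6.6,0,0],[0.02,-0.025,-0.335,0.055,-6.6,0,0]]]'

```text
time: 5.37
tcp_pos: [0.5406, -0.0351, 0.1653]
orientation: [0.082, 1.57, -0.081]
wrist_force: [0.0, -0.8, 0.2]
opening: 0.302
```

```bash
python3 - <<'E'
from h import *
i,c=snap('wrist','w5.png'); cv2.imwrite('pics/w5z.png',cv2.resize(i[60:300,200:460],None,fx=3,fy=2.5,interpolation=cv2.INTER_CUBIC))
goal([.56,.0,.145],0)
E
```

```text
t 5.42 shift mm [20.3 36.7 15.7] turn [-5.92 -0.03 -0.03] jaw ang -5.92 tcp [ 0.5406 -0.0349  0.1653] q [-0.29  0.12  1.74  0.    1.28 -0.18] F [ 0.   0.9 -0.5]
```

View pics/w5.png

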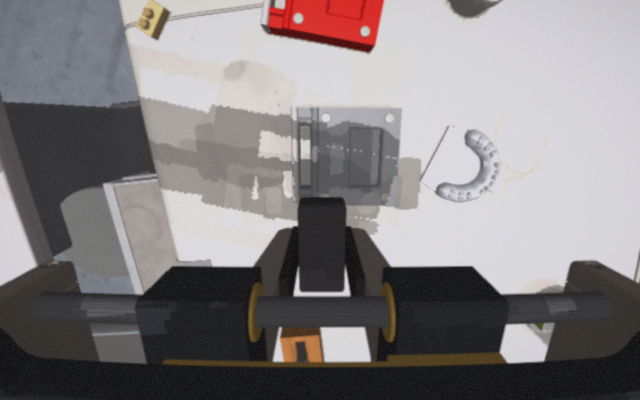

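The station is nearly square to the image, with corners near (294,107), (401,108) and (402,205). I'll zoom in to pick edges.

```bash
python3 - <<'E'
from h import *
i,c=load('w5'); cv2.imwrite('pics/w5z.png',cv2.resize(i[95:215,280:420],None,fx=5,fy=5,interpolation=cv2.INTER_CUBIC))
E
```

```text
(no output)
```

View pics/w5z.png

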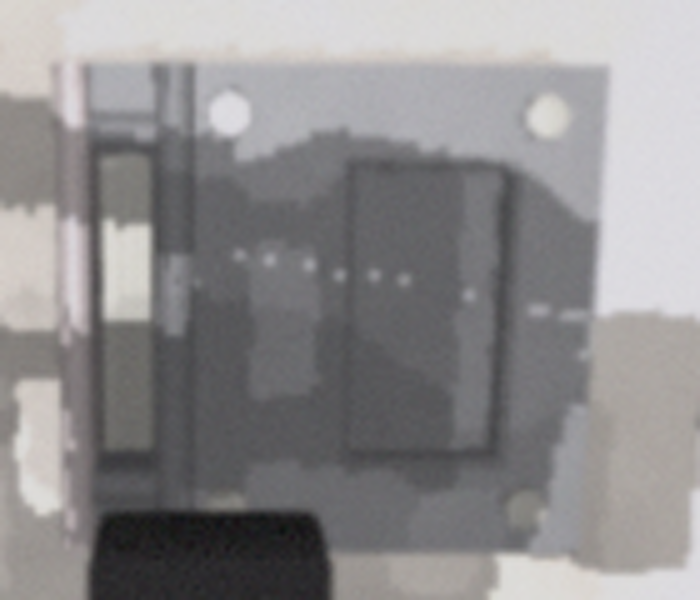

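```bash
cat > fit.py <<'E'
from h import *
from scipy.optimize import least_squares
def fitrigid(W,S):
    f=lambda p:(np.c_[p[0]+np.cos(p[2])*S[:,0]-np.sin(p[2])*S[:,1],p[1]+np.sin(p[2])*S[:,0]+np.cos(p[2])*S[:,1]]-W).ravel()
    s=least_squares(f,[.55,.01,-.1]); return s.x,f(s.x).reshape(-1,2)
E
python3 - <<'E'
from fit import *
i,c=load('w5')
Z=lambda p:(np.array(p,float)+.5)/5-.5+[280,95]
corn=plane(c,Z([[608,66],[590,552],[55,64],[70,545]]),.034)[:,:2]
x,e=fitrigid(corn,np.array([[.06,.05],[.06,-.05],[-.05,.05],[-.05,-.05]]));print(x[:2],np.degrees(x[2]));print((e*1e3).round(1))
pk=plane(c,Z([[346,161],[512,165],[496,457],[346,455]]),.034)[:,:2]
a=np.array([16.5,30.5])/1e3
S=np.array([[-1,1],[1,1],[1,-1],[-1,-1]])*a+[.026,0]
x,e=fitrigid(pk,S);print(x[:2],np.degrees(x[2]));print((e*1e3).round(1)); print('pocket',pk.mean(0))
# strip opening mid at z=.018 : 
ch=plane(c,Z([[103,152],[152,152],[152,455],[103,455]]),.018)[:,:2]; print('strip',ch,ch.mean(0))
o=np.array(x[:2]);print('chan pred',o+R.from_rotvec([0,0,x[2]]).as_matrix()[:2,0]*-.0365)
# held case
print(plane(c,[[323,200],[301,199],[345,199]],.165+.012)[:,:2])
E
```

```text
[ 0.5637581  -0.00148752] -5.755376107525878
[[ 1.3  0.7]
 [-1.   0.5]
 [ 0.2  0.4]
 [-0.4 -1.5]]
[ 0.56192252 -0.00074888] -5.831372458755456
[[ 0.3  0.2]
 [ 0.1  1. ]
 [ 0.6 -0.4]
 [-1.  -0.8]]
pocket [ 0.58778798 -0.00339051]
strip [[ 0.52509516  0.03511832]
 [ 0.53530735  0.03403851]
 [ 0.5279808  -0.03043672]
 [ 0.5172552  -0.02931426]] [0.52640963 0.00235146]
chan pred [0.5256114  0.00295956]
[[ 0.54395805 -0.00618265]
 [ 0.53185236 -0.00434068]
 [ 0.55618413 -0.0068807 ]]
```

```bash
python3 - <<'E'
from h import *
goal([.588,-.0045,.055],-5.8)
E
```

```text
t 5.42 shift mm [110.3  35.1  44.1] turn [-0.12 -0.03 -0.03] jaw ang -5.92 tcp [ 0.5406 -0.0349  0.1653] q [-0.29  0.12  1.74  0.    1.28 -0.18] F [ 0.   0.9 -0.5]
```

>>> jog_arm --series '[[[0.02,0,0.035,0.044,-0.1,0,0],[0.02,0.02,0.035,0.044,-0.1,0,0],[0.02,0.055,0.035,0.044,-0.1,0,0],[0.02,0.085,0.035,0.044,-0.1,0,0],[0.02,0.11,0.035,0.044,-0.1,0,0],[0.02,0.11,0.035,0.044,-0.1,0,0]]]'

```text
time: 5.92
tcp_pos: [0.5833, -0.0036, 0.0493]
orientation: [0.081, 1.581, -0.078]
wrist_force: [-1.1, 0.8, -0.9]
opening: 0.301
```

```bash
python3 - <<'E'
from h import *
i,c=snap('wrist','w6.png'); j,d=snap('side','s6.png'); k,e=snap('scene','c6.png')
o=np.hstack([cv2.resize(i[60:330,200:440],(400,450)),cv2.resize(k[160:235,285:385],(400,300)).repeat(1,0) if 0 else cv2.resize(k[160:235,285:352],(400,450))]);cv2.imwrite('pics/m6.png',o)
goal([.588,-.0045,.037],-5.8)
E
```

```text
t 6.07 shift mm [19.9  1.  -1.2] turn [-0.06  0.09  0.  ] jaw ang -5.86 tcp [ 0.589  -0.0056  0.0569] q [-0.21  0.36  1.68  0.    1.09 -0.11] F [-0.3  0.2 -0.6]
```

View pics/m6.png

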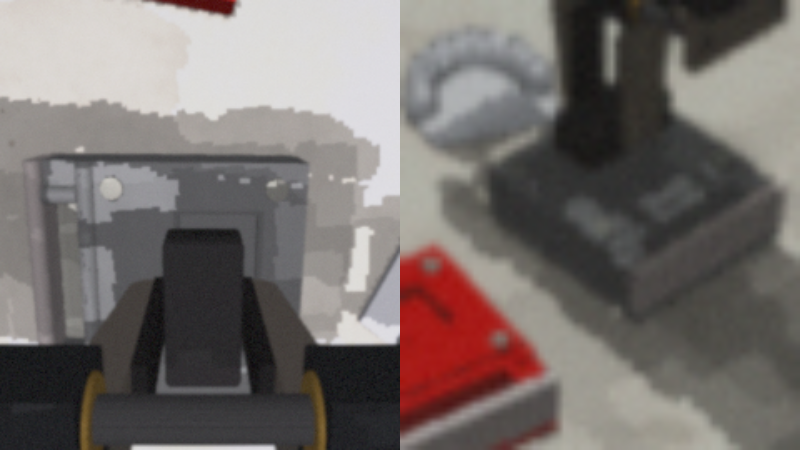

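```bash
python3 - <<'E'
from fit import *
i,c=load('w6'); cv2.imwrite('pics/w6z.png',cv2.resize(i[160:230,280:400],None,fx=6,fy=6,interpolation=cv2.INTER_CUBIC))
E
```

```text
(no output)
```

View pics/w6z.png

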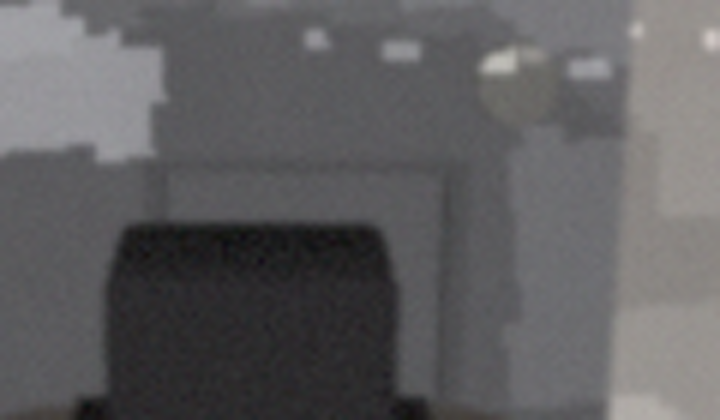

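```bash
python3 - <<'E'
from fit import *
i,c=load('w6'); s=r.state();M=R.from_rotvec(s['orientation']).as_matrix();t=s['tcp_pos'];print(t)
Z=lambda p:(np.array(p,float)+.5)/6-.5+[280,160]
def tl(p,z):
    P=plane(c,Z(p),z); return (((P-t)@M)*1e3).round(1)[:,1:]
print('mouth tool(y,z)',tl([[150,161],[460,161]],.034)); print('floor',tl([[168,172],[440,172]],.026))
print('case bottom',tl([[120,225],[385,225]],t[2]-.011)); print('case top',tl([[105,285],[397,285]],t[2]+.011))
E
```

```text
[ 0.5890357  -0.0056114   0.05692257]
mouth tool(y,z) [[ 32.4 -17.5]
 [ 32.6  15.7]]
floor [[ 29.5 -16.1]
 [ 29.6  14.4]]
case bottom [[ 28.4 -19.8]
 [ 28.5   7. ]]
case top [[ 28.4 -19.3]
 [ 28.5   6.8]]
```

The arm was still settling in that frame, so I'll retake it.

```bash
python3 - <<'E'
from fit import *
i,c=snap('wrist','w7.png'); cv2.imwrite('pics/w7z.png',cv2.resize(i[160:230,280:400],None,fx=6,fy=6,interpolation=cv2.INTER_CUBIC));print(r.state()['tcp_pos'])
E
```

```text
[ 0.5897953  -0.00605018  0.05783782]
```

View pics/w7z.png

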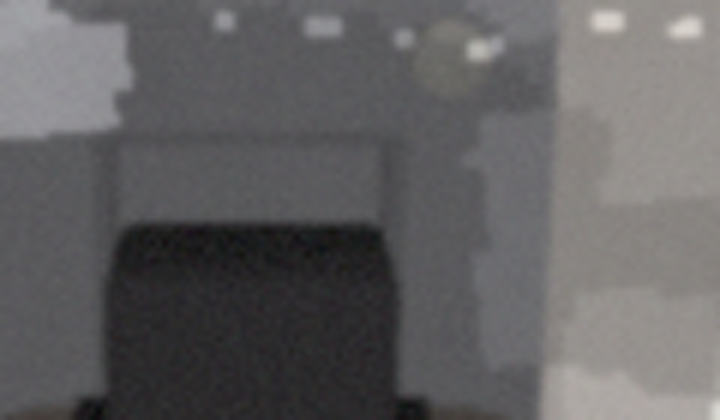

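```bash
python3 - <<'E'
from fit import *
i,c=load('w7'); s=r.state();M=R.from_rotvec(s['orientation']).as_matrix();t=s['tcp_pos'];print(t)
Z=lambda p:(np.array(p,float)+.5)/6-.5+[280,160]
def tl(p,z):
    P=plane(c,Z(p),z); return (((P-t)@M)*1e3).round(1)[:,1:]
print('mouth tool(y,z)',tl([[98,134],[405,134]],.034)); print('floor',tl([[118,143],[382,143]],.026))
print('case bottom',tl([[120,225],[385,225]],t[2]-.011)); print('case top',tl([[105,285],[397,285]],t[2]+.011))
goal([.588,-.0045,.037],-5.8)
E
```

```text
[ 0.5897953  -0.00605018  0.05783782]
mouth tool(y,z) [[ 32.8 -18.4]
 [ 32.8  15.7]]
floor [[ 30.1 -16.8]
 [ 30.1  13.8]]
case bottom [[ 25.6 -15.1]
 [ 25.6  12.7]]
case top [[ 25.5 -14.9]
 [ 25.5  12.3]]
t 6.12 shift mm [20.8  1.4 -2. ] turn [-0.08  0.2   0.02] jaw ang -5.88 tcp [ 0.5898 -0.0061  0.0578] q [-0.22  0.36  1.68  0.    1.09 -0.11] F [ 1.  -0.1 -0.7]
```

>>> jog_arm --series '[[[0.02,0,0,0,0,0,0],[0.02,0,0,0,0,0,0],[0.02,0,0,0,0,0,0]]]'

```text
time: 6.37
tcp_pos: [0.5891, -0.0066, 0.057]
orientation: [0.081, 1.567, -0.082]
wrist_force: [-0.1, -0.4, -1.0]
opening: 0.303
```

```bash
python3 - <<'E'
from fit import *
for k in range(3):
    print(r.state()['tcp_pos']); i,c=snap('wrist','w8%d.png'%k)
cv2.imwrite('pics/w8z.png',cv2.resize(i[160:230,280:400],None,fx=6,fy=6,interpolation=cv2.INTER_CUBIC));print(r.state()['tcp_pos'])
E
```

```text
[ 0.58910061 -0.00661515  0.05704327]
[ 0.58881433 -0.00663781  0.05667126]
[ 0.58857219 -0.00661116  0.05634712]
[ 0.58838793 -0.00657817  0.05609776]
```

View pics/w8z.png

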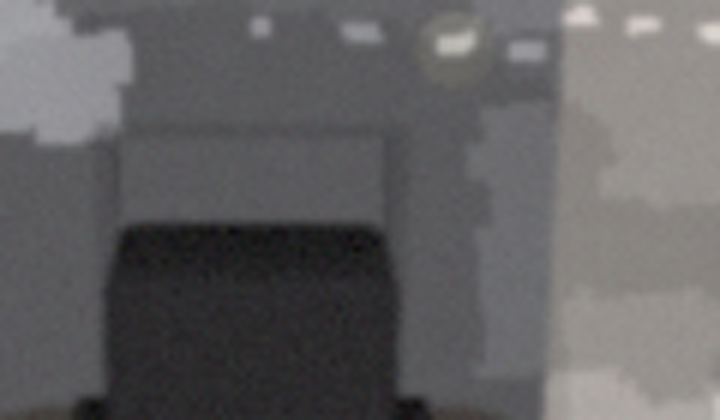

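```bash
python3 - <<'E'
from fit import *
i,c=load('w82'); s=r.state();M=R.from_rotvec(s['orientation']).as_matrix();t=s['tcp_pos'];print(t)
Z=lambda p:(np.array(p,float)+.5)/6-.5+[280,160]
def tl(p,z):
    P=plane(c,Z(p),z); return (((P-t)@M)*1e3).round(1)[:,1:]
print('mouth tool(y,z)',tl([[100,126],[405,126]],.034)); print('floor',tl([[120,136],[384,136]],.026))
print('case bottom',tl([[120,225],[385,225]],t[2]-.011)); print('case top',tl([[105,285],[397,285]],t[2]+.011))
goal([.588,-.0045,.037],-5.8)
E
```

```text
[ 0.58838793 -0.00657817  0.05609776]
mouth tool(y,z) [[ 33.5 -17. ]
 [ 33.4  16.7]]
floor [[ 30.7 -15.4]
 [ 30.7  15.1]]
case bottom [[ 25.  -14.2]
 [ 25.   13.9]]
case top [[ 24.8 -14.1]
 [ 24.8  13.3]]
t 6.52 shift mm [19.1  2.  -0.6] turn [-0.15  0.04  0.  ] jaw ang -5.95 tcp [ 0.5884 -0.0066  0.0561] q [-0.22  0.36  1.69  0.    1.09 -0.11] F [-0.   0.2 -0.5]
```

>>> jog_arm --series '[[[0.02,0,0.0047,0,0,0,0],[0.02,0.004,0.0047,0,0,0,0],[0.02,0.008,0.0047,0,0,0,0],[0.02,0.008,0.0047,0,0,0,0],[0.02,0.008,0.0047,0,0,0,0],[0.02,0.008,0.0047,0,0,0,0]]]'

```text
time: 7.02
tcp_pos: [0.5885, -0.0018, 0.0474]
orientation: [0.082, 1.57, -0.081]
wrist_force: [-0.2, 0.6, 1.1]
opening: 0.301
```

```bash
python3 - <<'E'
from fit import *
i,c=snap('wrist','w9.png');
cv2.imwrite('pics/w9z.png',cv2.resize(i[160:300,260:400],None,fx=5,fy=4,interpolation=cv2.INTER_CUBIC));goal([.588,-.0045,.037],-5.8)
E
```

```text
t 7.07 shift mm [10.6 -2.7 -0.4] turn [-0.14 -0.    0.  ] jaw ang -5.94 tcp [ 0.5887 -0.0018  0.0476] q [-0.21  0.38  1.69 -0.    1.08 -0.1 ] F [-0.2  1.3 -0.3]
```

View pics/w9z.png

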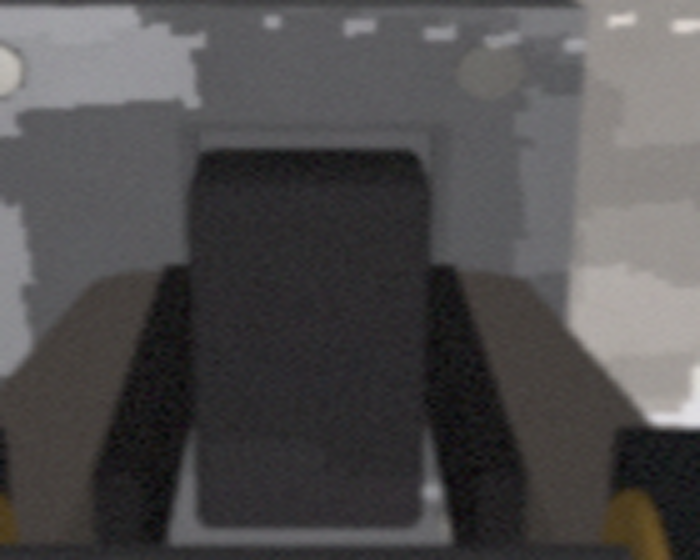

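```bash
python3 - <<'E'
from fit import *
i,c=load('w9'); s=r.state();M=R.from_rotvec(s['orientation']).as_matrix();t=s['tcp_pos']
Z=lambda p:(np.array(p,float)+.5)/[5,4]-.5+[260,160]
def tl(p,z):
    P=plane(c,Z(p),z); return (((P-t)@M)*1e3).round(1)[:,1:]
print('mouth tool(y,z)',tl([[183,125],[446,125]],.034)); print('floor',tl([[202,134],[430,134]],.026))
print('case bottom',tl([[200,150],[422,150]],t[2]-.011)); print('case top',tl([[190,183],[432,183]],t[2]+.011))
E
```

```text
mouth tool(y,z) [[ 28.5 -16.8]
 [ 28.5  16.8]]
floor [[ 25.1 -15. ]
 [ 25.1  15.5]]
case bottom [[ 25.1 -14.5]
 [ 25.1  13.6]]
case top [[ 25.9 -14.1]
 [ 25.9  13.1]]
```

>>> jog_arm --series '[[[0.02,0.002,-0.0008,0.0003,0,0,0],[0.02,0.005,-0.0008,0.0003,0,0,0],[0.02,0.008,-0.0008,0.0003,0,0,0],[0.02,0.01,-0.0008,0.0003,0,0,0],[0.02,0.01,-0.0008,0.0003,0,0,0],[0.02,0.01,-0.0008,0.0003,0,0,0]]]'

```text
time: 7.57
tcp_pos: [0.5888, -0.0026, 0.0374]
orientation: [0.081, 1.569, -0.081]
wrist_force: [-0.6, 0.4, -0.3]
opening: 0.301
```

```bash
python3 - <<'E'
from fit import *
i,c=snap('wrist','w10.png');
cv2.imwrite('pics/w10z.png',cv2.resize(i[160:300,260:400],None,fx=5,fy=4,interpolation=cv2.INTER_CUBIC));goal([.588,-.0045,.037],-5.8)
E
```

```text
t 7.62 shift mm [ 0.4 -2.  -0.6] turn [-0.14 -0.01 -0.  ] jaw ang -5.94 tcp [ 0.5888 -0.0026  0.0374] q [-0.21  0.39  1.69  0.    1.06 -0.11] F [-0.1  0.  -0.6]
```

View pics/w10z.png

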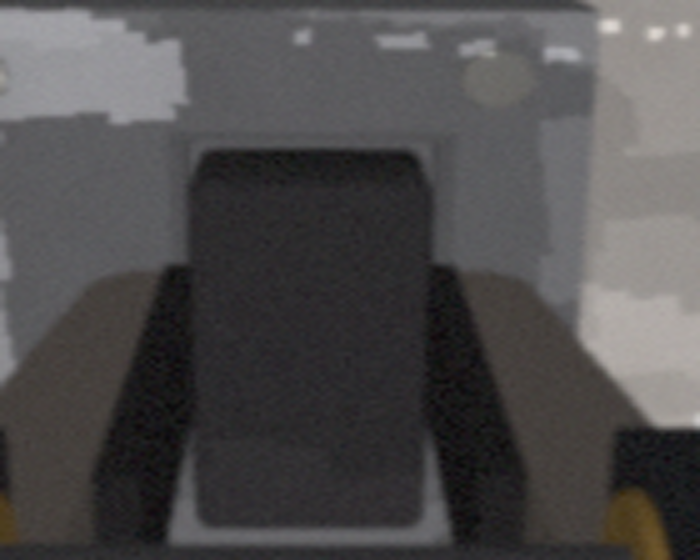

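The case is in the pocket with no contact force, so I'll open slowly and rise.

>>> jog_arm --series '[[[0.02,0.0008,0,0,0,0,0],[0.02,0.0008,0,0,0,0,0],[0.035,0.0008,0,0,0,0,0],[0.05,0.0008,0,0,0,0,0],[0.05,0.0008,0,0,0,0,0],[0.05,0.0008,0,0,0,0,0],[0.05,-0.01,0,0,0,0,0],[0.05,-0.04,0,0,0,0,0],[0.05,-0.08,-0.02,0,0,0,0],[0.05,-0.12,-0.06,0,0,0,0],[0.05,-0.13,-0.06,0,0,0,0],[0.05,-0.13,-0.06,0,0,0,0]]]'

```text
time: 8.62
tcp_pos: [0.5862, -0.0659, 0.1751]
orientation: [0.08, 1.558, -0.086]
wrist_force: [0.5, -0.0, 0.9]
opening: 0.545
```

```bash
python3 - <<'E'
from fit import *
i,c=snap('wrist','w11.png');k,e=snap('side','s11.png')
cv2.imwrite('pics/w11z.png',cv2.resize(i[90:240,240:400],None,fx=4.5,fy=4,interpolation=cv2.INTER_CUBIC))
cv2.imwrite('pics/s11z.png',cv2.resize(k[185:225,285:345],None,fx=8,fy=8,interpolation=cv2.INTER_CUBIC))
goal([.48,-.33,.20],-5.8)
E
```

```text
t 8.72 shift mm [ -31.1 -276.6  -74.7] turn [-0.2   0.15  0.01] jaw ang -6.0 tcp [ 0.5833 -0.0627  0.169 ] q [-0.31  0.22  1.61  0.    1.3  -0.21] F [-0.5 -0.  -0.6]
```

View pics/w11z.png

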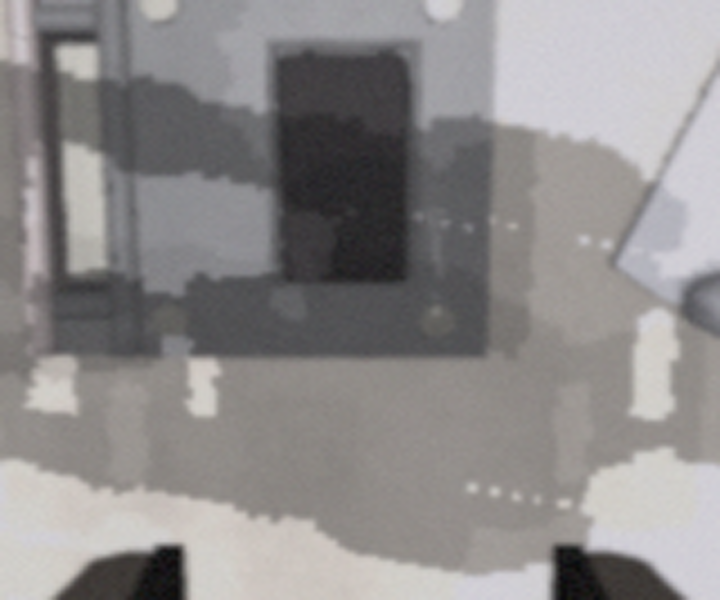

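View pics/s11z.png

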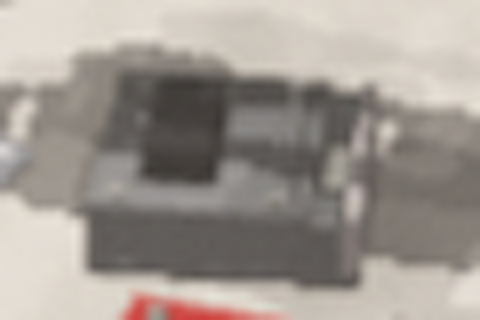

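The case lies square in the pocket, at zoom (278–410, 55–283). On to the rack.

```bash
python3 - <<'E'
from fit import *
i,c=load('w1'); cv2.imwrite('pics/w1z.png',cv2.resize(i[125:255,310:390],None,fx=7,fy=4.5,interpolation=cv2.INTER_CUBIC))
b=plane(c,[[333,138],[366,138],[364,240],[332,240]],.024)[:,:2];print(b,b.mean(0))
E
```

```text
[[ 0.46711873 -0.22075375]
 [ 0.51566559 -0.22046353]
 [ 0.5192145  -0.38138726]
 [ 0.46772848 -0.38149238]] [ 0.49243183 -0.30102423]
```

View pics/w1z.png

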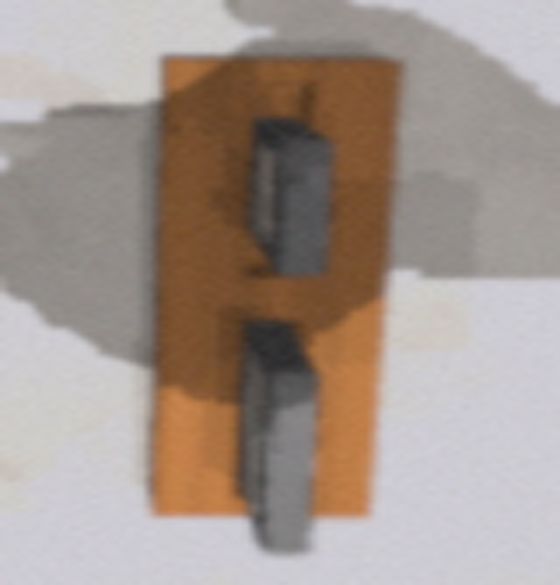

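```bash
python3 - <<'E'
from h import *
goal([.494,-.41,.20],-1.5)
E
```

```text
t 8.72 shift mm [ -31.  -354.7  -52.4] turn [-4.5   0.15  0.02] jaw ang -6.0 tcp [ 0.5833 -0.0627  0.169 ] q [-0.31  0.22  1.61  0.    1.3  -0.21] F [-0.5 -0.  -0.6]
```

>>> jog_arm --series '[[[0.05,-0.03,-0.355,-0.052,-4.5,0,0],[0.05,-0.03,-0.355,-0.052,-4.5,0,0],[0.05,-0.03,-0.355,-0.052,-4.5,0,0],[0.05,-0.03,-0.355,-0.052,-4.5,0,0],[0.05,-0.03,-0.355,-0.052,-4.5,0,0],[0.05,-0.03,-0.355,-0.052,-4.5,0,0],[0.05,-0.03,-0.355,-0.052,-4.5,0,0],[0.05,-0.03,-0.355,-0.052,-4.5,0,0],[0.05,-0.03,-0.355,-0.052,-4.5,0,0],[0.05,-0.03,-0.355,-0.052,-4.5,0,0],[0.05,-0.03,-0.355,-0.052,-4.5,0,0],[0.05,-0.03,-0.355,-0.052,-4.5,0,0]]]'

```text
time: 9.72
tcp_pos: [0.4943, -0.4079, 0.1957]
orientation: [0.021, 1.573, -0.016]
wrist_force: [-0.1, -0.4, 0.5]
opening: 0.546
```

>>> jog_arm --series '[[[0.05,0,0,0,0,0,0],[0.05,0,0,0,0,0,0],[0.05,0,0,0,0,0,0],[0.05,0,0,0,0,0,0]]]'

```text
time: 10.05
tcp_pos: [0.4946, -0.4091, 0.1976]
orientation: [0.019, 1.571, -0.019]
wrist_force: [0.7, -0.1, -0.2]
opening: 0.545
```

```bash
python3 - <<'E'
from fit import *
i,c=snap('wrist','w12.png');
cv2.imwrite('pics/w12z.png',cv2.resize(i[20:250,250:400],None,fx=5,fy=2.6,interpolation=cv2.INTER_CUBIC))
goal([.494,-.41,.20],-1.5)
E
```

```text
t 10.1 shift mm [-2.3 -0.6 -0.5] turn [0.12 0.   0.  ] jaw ang -1.38 tcp [ 0.4945 -0.4094  0.1977] q [-0.88  0.34  1.41  0.    1.39 -0.86] F [-0.  -0.5 -0. ]
```

View pics/w12z.png

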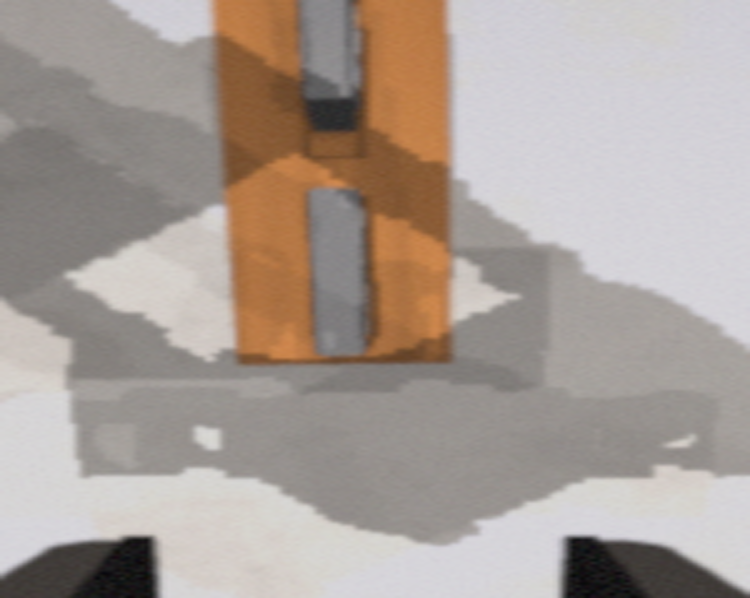

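```bash
python3 - <<'E'
from fit import *
i,c=load('w12'); 
Z=lambda p:(np.array(p,float)+.5)/[5,2.6]-.5+[250,20]
b=plane(c,Z([[309,189],[364,189],[368,355],[315,356]]),.079)[:,:2];print(b.round(4),b.mean(0))
for a,d in((0,3),(1,2)): v=b[a]-b[d];print('yaw',np.degrees(np.arctan2(-v[0],v[1])),'len',np.hypot(*v))
k=plane(c,Z([[212,2],[447,2],[452,361],[238,361]]),.024)[:,:2];print(k.round(4))
for a,d in((0,3),(1,2)): v=k[a]-k[d];print('rack yaw',np.degrees(np.arctan2(-v[0],v[1])))
v=k[2]-k[3];print(np.degrees(np.arctan2(v[1],v[0])))
goal(list(b.mean(0))+[.056],-0.3)
E
```

```text
[[ 0.4872 -0.3108]
 [ 0.4974 -0.311 ]
 [ 0.4968 -0.3704]
 [ 0.4865 -0.3705]] [ 0.49196322 -0.34067499]
yaw -0.6822082888117907 len 0.05976169119822627
yaw -0.5657093053933382 len 0.05938667825224406
[[ 0.4673 -0.2319]
 [ 0.517  -0.2331]
 [ 0.5165 -0.3798]
 [ 0.4667 -0.3786]]
rack yaw -0.21633951181915803
rack yaw -0.17711018421136054
-1.375809906926747
t 10.1 shift mm [141.7  68.6  -4.2] turn [-1.08  0.    0.  ] jaw ang -1.38 tcp [ 0.4945 -0.4094  0.1977] q [-0.88  0.34  1.41  0.    1.39 -0.86] F [-0.  -0.5 -0. ]
```

The wide holder's top measures 10.2 × 59.6 mm, centred at (0.492, -0.3407). I'll move over it first, then descend.

>>> jog_arm --series '[[[0.04,0.02,0.0686,-0.004,-0.8,0,0],[0.04,0.03,0.0686,-0.004,-0.8,0,0],[0.04,0.06,0.0686,-0.004,-0.8,0,0],[0.04,0.08,0.0686,-0.004,-0.8,0,0],[0.04,0.08,0.0686,-0.004,-0.8,0,0],[0.04,0.08,0.0686,-0.004,-0.8,0,0],[0.04,0.08,0.0686,-0.004,-0.8,0,0],[0.04,0.08,0.0686,-0.004,-0.8,0,0]]]'

```text
time: 10.77
tcp_pos: [0.493, -0.3427, 0.1199]
orientation: [0.007, 1.568, -0.011]
wrist_force: [-0.7, 0.3, -0.2]
opening: 0.436
```

```bash
python3 - <<'E'
from fit import *
i,c=snap('wrist','w13.png');
goal([.492,-.3407,.056],-0.6)
E
```

```text
t 10.82 shift mm [63.7  2.  -1.1] turn [-0.06  0.15  0.15] jaw ang -0.66 tcp [ 0.4929 -0.3426  0.1197] q [-0.81  0.31  1.62  0.    1.21 -0.8 ] F [-0.3 -0.5 -0.3]
```

View pics/w13.png

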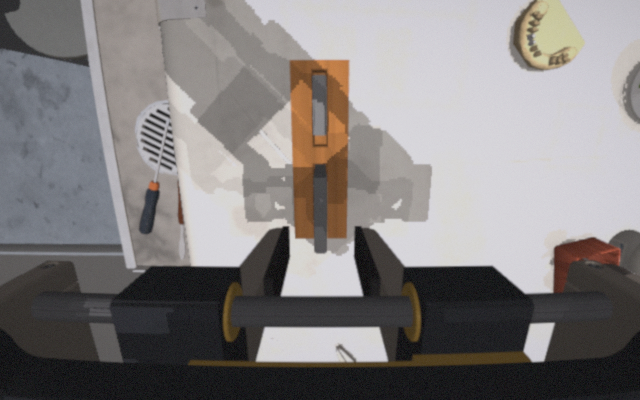

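The holder is centred between the fingers at column 320. Descending and gripping.

>>> jog_arm --series '[[[0.04,0.02,0.0015,-0.001,0,0,0],[0.04,0.045,0.0015,-0.001,0,0,0],[0.04,0.06,0.0015,-0.001,0,0,0],[0.04,0.063,0.0015,-0.001,0,0,0],[0.04,0.063,0.0015,-0.001,0,0,0],[0.02,0.063,0.0015,-0.001,0,0,0],[0.0,0.063,0.0015,-0.001,0,0,0],[0.0,0.063,0.0015,-0.001,0,0,0],[0.0,0.063,0.0015,-0.001,0,0,0],[0.0,0.063,0.0015,-0.001,0,0,0],[0.0,0.063,0.0015,-0.001,0,0,0]]]' --force 45

```text
time: 11.73
tcp_pos: [0.4914, -0.3402, 0.0554]
orientation: [0.008, 1.57, -0.009]
wrist_force: [1.0, 0.8, 2.4]
opening: 0.106
```

```bash
python3 - <<'E'
from fit import *
print(r.state()['opening']*92);goal([.492,-.3407,.15],-0.6)
E
```

```text
9.77103726874834
t 11.73 shift mm [-94.6  -0.6   0.7] turn [-0.04  0.05  0.06] jaw ang -0.64 tcp [ 0.4914 -0.3402  0.0554] q [-0.81  0.38  1.66  0.    1.1  -0.8 ] F [1.  0.8 2.4]
```

>>> jog_arm --series '[[[0.0,-0.01,0,0,0,0,0],[0.0,-0.025,0,0,0,0,0],[0.0,-0.05,0,0,0,0,0],[0.0,-0.08,0,0,0,0,0],[0.0,-0.1,0,0,0,0,0],[0.0,-0.1,0,0,0,0,0],[0.0,-0.1,0,0,0,0,0]]]'

```text
time: 12.32
tcp_pos: [0.4915, -0.3404, 0.1561]
orientation: [0.007, 1.569, -0.01]
wrist_force: [0.3, -0.0, -0.3]
opening: 0.101
```

```bash
python3 - <<'E'
from fit import *
print(r.state()['opening']*92);snap('side','s14.png');i,c=snap('wrist','w14.png');goal([.526,-.10,.155],-5.8)
E
```

```text
9.279994530181426
t 12.42 shift mm [ -1.5 239.4  33.2] turn [ 5.16 -0.12 -0.11] jaw ang -0.64 tcp [ 0.4901 -0.339   0.1531] q [-0.81  0.27  1.6  -0.    1.28 -0.8 ] F [ 0.8  0.2 -0.7]
```

View pics/w14.png

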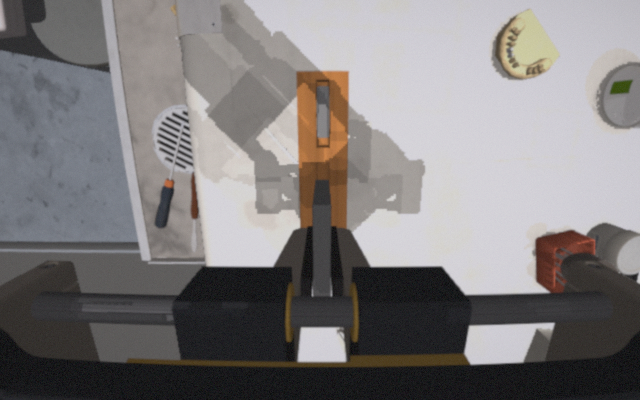

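The holder is lifted and held upright; the narrow one is still in the rack at (323,113). Moving toward the station.

>>> jog_arm --series '[[[0.0,0,0.265,0.033,5.2,0,0],[0.0,0,0.265,0.033,5.2,0,0],[0.0,0,0.265,0.033,5.2,0,0],[0.0,0,0.265,0.033,5.2,0,0],[0.0,0,0.265,0.033,5.2,0,0],[0.0,0,0.265,0.033,5.2,0,0],[0.0,0,0.265,0.033,5.2,0,0],[0.0,0,0.265,0.033,5.2,0,0],[0.0,0,0.265,0.033,5.2,0,0],[0.0,0,0.265,0.033,5.2,0,0],[0.0,0,0.265,0.033,5.2,0,0],[0.0,0,0.265,0.033,5.2,0,0]]]'

```text
time: 13.42
tcp_pos: [0.5266, -0.0765, 0.1542]
orientation: [0.082, 1.57, -0.082]
wrist_force: [0.1, -0.7, -0.2]
opening: 0.105
```

```bash
python3 - <<'E'
from fit import *
i,c=snap('wrist','w15.png');cv2.imwrite('pics/w15z.png',cv2.resize(i[80:250,270:430],None,fx=5,fy=3.5,interpolation=cv2.INTER_CUBIC));goal([.526,.0025,.155],-5.8)
E
```

```text
t 13.47 shift mm [-0.6 78.4 -8.9] turn [-0.14 -0.02  0.  ] jaw ang -5.94 tcp [ 0.5267 -0.0764  0.1544] q [-0.37  0.1   1.78 -0.    1.26 -0.27] F [-0.3  0.3 -0.7]
```

View pics/w15z.png

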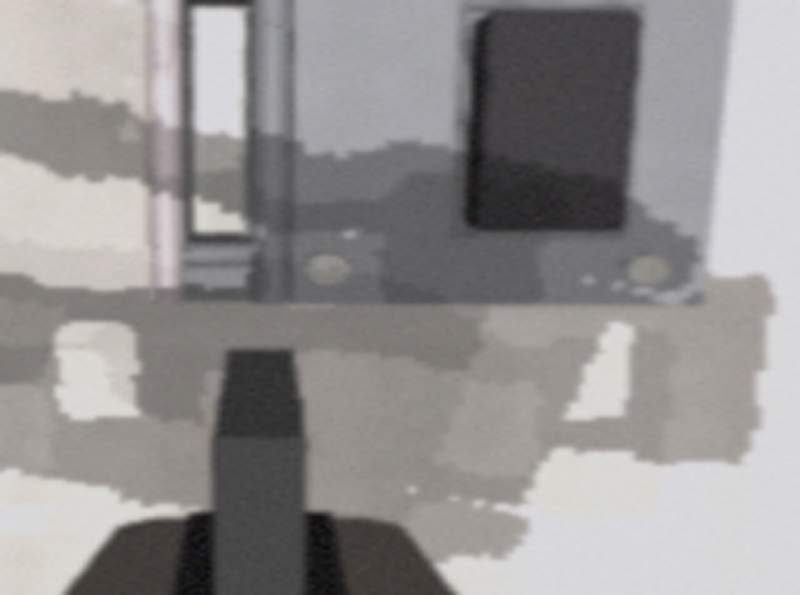

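```bash
python3 - <<'E'
from fit import *
i,c=load('w15'); s=r.state();M=R.from_rotvec(s['orientation']).as_matrix();t=s['tcp_pos'];print(t)
Z=lambda p:(np.array(p,float)+.5)/[5,3.5]-.5+[270,80]
def tl(p,z):
    P=plane(c,Z(p),z); return (((P-t)@M)*1e3).round(1)[:,1:].tolist()
print('strip y,z',tl([[191,10],[249,10],[247,235],[190,235]],.018))
print('lip front/inner, mid',tl([[150,150],[183,150],[150,280],[182,280]],.034))
print('deck back corner, lip corner',tl([[705,303],[157,300]],.034))
print('holder bottom',tl([[225,350],[293,350]],t[2]-.0464),'top',tl([[213,437],[304,437]],t[2]+.0236))
q=plane(c,Z([[482,10],[640,10],[625,230],[470,230]]),.048);print('case',q.mean(0),[np.linalg.norm(q[a]-q[a-1]).round(4) for a in range(4)])
o=np.array([.5625,-.001,.034]);th=np.radians(-5.8);Rm=np.array([[np.cos(th),-np.sin(th),0],[np.sin(th),np.cos(th),0],[0,0,1]])
for p in([-.0365,0,-.016],[-.0365,-.033,-.016],[.026,0,.014]): print((((o+Rm@np.array(p))-t)@M*1e3).round(1))
E
```

```text
[ 0.52671994 -0.07638652  0.15439229]
strip y,z [[108.9, -13.9], [108.9, -2.5], [46.3, -3.0], [46.3, -14.7]]
lip front/inner, mid [[70.7, -21.4], [70.6, -15.1], [35.1, -22.0], [35.1, -15.7]]
deck back corner, lip corner [[28.7, 88.2], [29.4, -20.7]]
holder bottom [[29.4, -5.7], [29.4, 4.5]] top [[29.9, -5.4], [29.9, 4.0]]
case [ 0.58745248 -0.00448626  0.048     ] [np.float64(0.0552), np.float64(0.0281), np.float64(0.0554), np.float64(0.0289)]
[136.4  78.6  -8.7]
[136.4  45.6  -8.6]
[106.4  78.8  53.8]
```

>>> jog_arm --series '[[[0.0,0,0.0793,-0.008,0.4,0,0],[0.0,0,0.0793,-0.008,0.4,0,0],[0.0,0.02,0.0793,-0.008,0.4,0,0],[0.0,0.045,0.0793,-0.008,0.4,0,0],[0.0,0.06,0.0793,-0.008,0.4,0,0],[0.0,0.066,0.0793,-0.008,0.4,0,0],[0.0,0.066,0.0793,-0.008,0.4,0,0],[0.0,0.066,0.0793,-0.008,0.4,0,0],[0.0,0.066,0.0793,-0.008,0.4,0,0],[0.0,0.066,0.0793,-0.008,0.4,0,0]]]'

```text
time: 14.3
tcp_pos: [0.5281, 0.004, 0.09]
orientation: [0.086, 1.566, -0.086]
wrist_force: [-0.2, -0.2, -2.5]
opening: 0.104
```

```bash
python3 - <<'E'
from fit import *
i,c=snap('wrist','w16.png');cv2.imwrite('pics/w16z.png',cv2.resize(i[120:260,270:430],None,fx=5,fy=4,interpolation=cv2.INTER_CUBIC));goal([.526,.0025,.055],-5.8)
E
```

```text
t 14.35 shift mm [34.9 -1.8 -1.8] turn [-0.46  0.13  0.01] jaw ang -6.26 tcp [0.528  0.0041 0.0899] q [-0.22  0.17  1.85  0.    1.12 -0.11] F [ 0.   0.4 -0.1]
```

View pics/w16z.png

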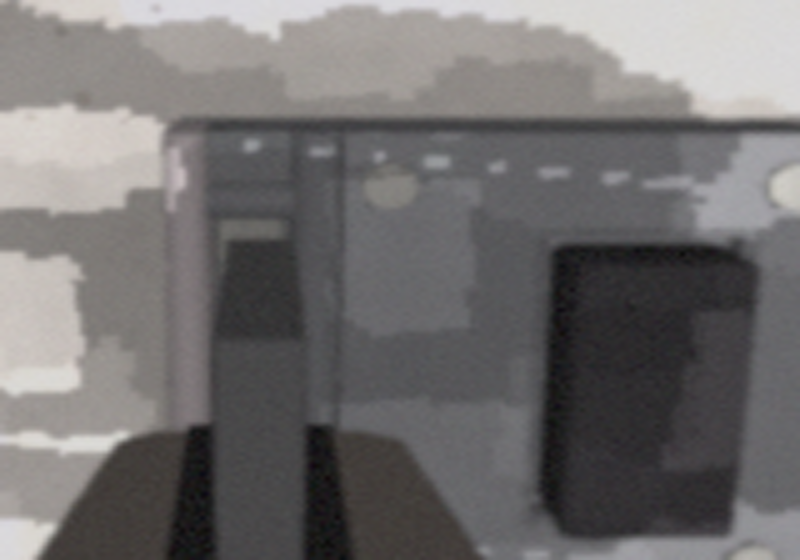

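```bash
python3 - <<'E'
from fit import *
i,c=load('w16'); s=r.state();M=R.from_rotvec(s['orientation']).as_matrix();t=s['tcp_pos'];print(t)
Z=lambda p:(np.array(p,float)+.5)/[5,4]-.5+[270,120]
def tl(p,z):
    P=plane(c,Z(p),z); return (((P-t)@M)*1e3).round(1)[:,1:].tolist()
print('strip y,z',tl([[219,220],[288,220]],.018))
print('lip front/inner, mid',tl([[166,170],[207,170],[166,400],[211,400]],.034),'rear wall top',tl([[295,160]],.034))
print('lip corner',tl([[168,122]],.034))
print('holder bottom',tl([[228,239],[295,239]],t[2]-.0464),'top',tl([[213,338],[304,338]],t[2]+.0236))
E
```

```text
[0.52795334 0.00412579 0.08987033]
strip y,z [[28.6, -6.9], [28.6, 4.6]]
lip front/inner, mid [[41.2, -14.6], [41.2, -8.3], [-5.3, -15.3], [-5.4, -8.0]] rear wall top [[43.1, 5.2]]
lip corner [[50.3, -14.1]]
holder bottom [[29.5, -4.9], [29.5, 5.1]] top [[30.0, -5.1], [30.0, 4.3]]
```

>>> jog_arm --series '[[[0.0,0,0.0003,-0.0013,0,0,0],[0.0,0,0.0003,-0.0013,0,0,0],[0.0,0.005,0.0003,-0.0013,0,0,0],[0.0,0.01,0.0003,-0.0013,0,0,0],[0.0,0.014,0.0003,-0.0013,0,0,0],[0.0,0.018,0.0003,-0.0013,0,0,0],[0.0,0.018,0.0003,-0.0013,0,0,0],[0.0,0.018,0.0003,-0.0013,0,0,0]]]' --force 60

```text
time: 15.02
tcp_pos: [0.5254, 0.005, 0.0701]
orientation: [0.086, 1.57, -0.085]
wrist_force: [0.6, -1.0, -1.1]
opening: 0.106
```

```bash
python3 - <<'E'
from fit import *
i,c=snap('wrist','w17.png');cv2.imwrite('pics/w17z.png',cv2.resize(i[120:260,270:430],None,fx=5,fy=4,interpolation=cv2.INTER_CUBIC));goal([.526,.0025,.0584],-5.8)
E
```

```text
t 15.07 shift mm [12.  -2.4  0.7] turn [-0.44 -0.03 -0.  ] jaw ang -6.24 tcp [0.5256 0.005  0.0704] q [-0.22  0.2   1.86 -0.    1.09 -0.11] F [-0.6  0.1  0.4]
```

View pics/w17z.png

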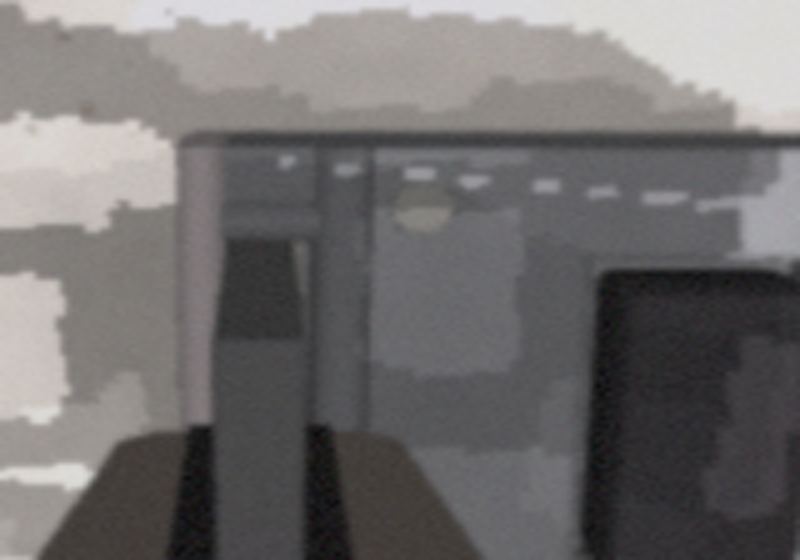

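```bash
python3 - <<'E'
from fit import *
i,c=load('w17'); s=r.state();M=R.from_rotvec(s['orientation']).as_matrix();t=s['tcp_pos'];print(t)
Z=lambda p:(np.array(p,float)+.5)/[5,4]-.5+[270,120]
def tl(p,z):
    P=plane(c,Z(p),z); return (((P-t)@M)*1e3).round(1)[:,1:].tolist()
print('lip front/inner',tl([[180,220],[221,220],[180,400]],.034),'rear wall top',tl([[316,220]],.034), 'end edge',tl([[270,238]],.034))
print('lip corner',tl([[182,135]],.034))
print('holder bottom',tl([[228,239],[295,239]],t[2]-.0464),'top',tl([[213,338],[304,338]],t[2]+.0236))
E
```

```text
[0.52559097 0.00496995 0.07044026]
lip front/inner [[35.1, -11.9], [35.1, -6.1], [1.5, -12.4]] rear wall top [[35.1, 7.4]] end edge [[31.8, 0.9]]
lip corner [[50.0, -11.4]]
holder bottom [[29.7, -5.3], [29.7, 4.7]] top [[30.2, -5.5], [30.2, 3.9]]
```

>>> jog_arm --series '[[[0.0,0.001,-0.0003,0.001,0,0,0],[0.0,0.003,-0.0003,0.001,0,0,0],[0.0,0.005,-0.0003,0.001,0,0,0],[0.0,0.007,-0.0003,0.001,0,0,0],[0.0,0.009,-0.0003,0.001,0,0,0],[0.0,0.009,-0.0003,0.001,0,0,0],[0.0,0.009,-0.0003,0.001,0,0,0]]]'

```text
time: 15.65
tcp_pos: [0.5269, 0.0045, 0.062]
orientation: [0.085, 1.569, -0.085]
wrist_force: [-1.2, 0.1, 3.7]
opening: 0.1
```

```bash
python3 - <<'E'
from fit import *
goal([.526,.0025,.0584],-5.8)
E
```

```text
t 15.65 shift mm [ 3.6 -2.1 -0.7] turn [-0.43  0.01  0.  ] jaw ang -6.23 tcp [0.5269 0.0045 0.062 ] q [-0.22  0.21  1.86 -0.    1.07 -0.11] F [-1.2  0.1  3.7]
```

Strip contact at z≈0.062 with about 4 N. I'll continue in small steps.

>>> jog_arm --series '[[[0.0,0.001,0,0,0,0,0],[0.0,0.002,0,0,0,0,0],[0.0,0.003,0,0,0,0,0],[0.0,0.003,0,0,0,0,0],[0.0,0.003,0,0,0,0,0]]]'

```text
time: 16.07
tcp_pos: [0.5269, 0.0045, 0.0591]
orientation: [0.085, 1.569, -0.086]
wrist_force: [-2.0, 0.2, 5.8]
opening: 0.105
```

>>> jog_arm --series '[[[0.0,0.0005,0,0,0,0,0],[0.0,0.001,0,0,0,0,0],[0.0,0.001,0,0,0,0,0],[0.0,0.001,0,0,0,0,0]]]'

```text
time: 16.4
tcp_pos: [0.527, 0.0045, 0.0584]
orientation: [0.085, 1.569, -0.085]
wrist_force: [-3.0, 0.1, 9.1]
opening: 0.103
```

>>> jog_arm --series '[[[0.0,0.0005,0,0,0,0,0],[0.0,0.001,0,0,0,0,0],[0.0,0.001,0,0,0,0,0],[0.0,0.001,0,0,0,0,0]]]'

```text
time: 16.73
tcp_pos: [0.5271, 0.0045, 0.0583]
orientation: [0.085, 1.569, -0.085]
wrist_force: [-5.4, 1.2, 14.7]
opening: 0.102
```

Force is rising while position stays put, so the hard stop is reached. I'll add a little margin and ease the sideways load.

>>> jog_arm --series '[[[0.0,0.0004,0,-0.0003,0,0,0],[0.0,0.0008,0,-0.0005,0,0,0],[0.0,0.0008,0,-0.0005,0,0,0],[0.0,0.0008,0,-0.0005,0,0,0]]]'

```text
time: 17.07
tcp_pos: [0.5271, 0.0045, 0.0583]
orientation: [0.085, 1.568, -0.086]
wrist_force: [-6.3, 1.5, 19.0]
opening: 0.105
```

```bash
python3 - <<'E'
from fit import *
for k in range(6):
    s=r.state();print(s['time'],s['tcp_pos'].round(4),s['wrist_force'].round(1));
    if k==0: i,c=snap('wrist','w18.png')
    elif k==1: j,d=snap('side','s18.png')
    elif k==2: m,e=snap('scene','c18.png')
    else: r.get_image('side')
cv2.imwrite('pics/m18.png',np.hstack([cv2.resize(i[110:290,250:450],(400,450)),cv2.resize(j[170:225,285:345],(400,450),interpolation=cv2.INTER_CUBIC)]))
cv2.imwrite('pics/c18z.png',cv2.resize(m[120:260,230:430],None,fx=4,fy=4,interpolation=cv2.INTER_CUBIC))
E
```

```text
17.0667 [0.5271 0.0045 0.0583] [-6.3  1.5 19. ]
17.1167 [0.5272 0.0045 0.0583] [-7.3  1.3 19.5]
17.1667 [0.5271 0.0045 0.0583] [-5.6  0.9 18.8]
17.2167 [0.5271 0.0045 0.0583] [-7.   0.9 18.8]
17.2667 [0.5271 0.0045 0.0583] [-5.5  0.9 18.8]
17.3167 [0.5271 0.0045 0.0583] [-5.6  1.  18.9]
```

View pics/m18.png

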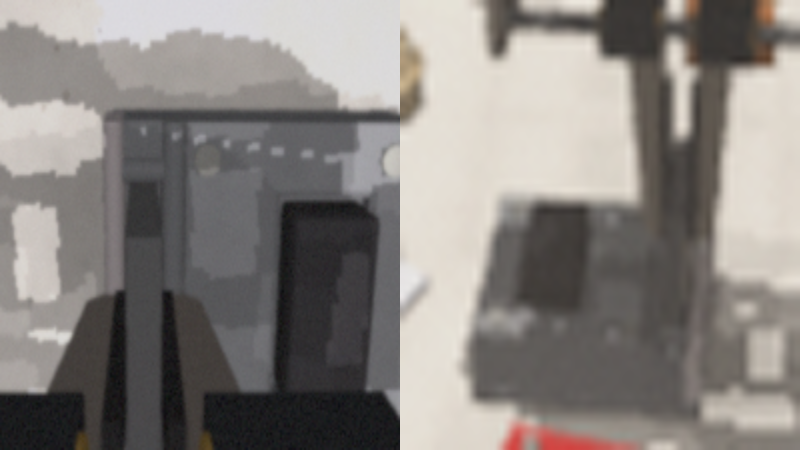

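View pics/c18z.png

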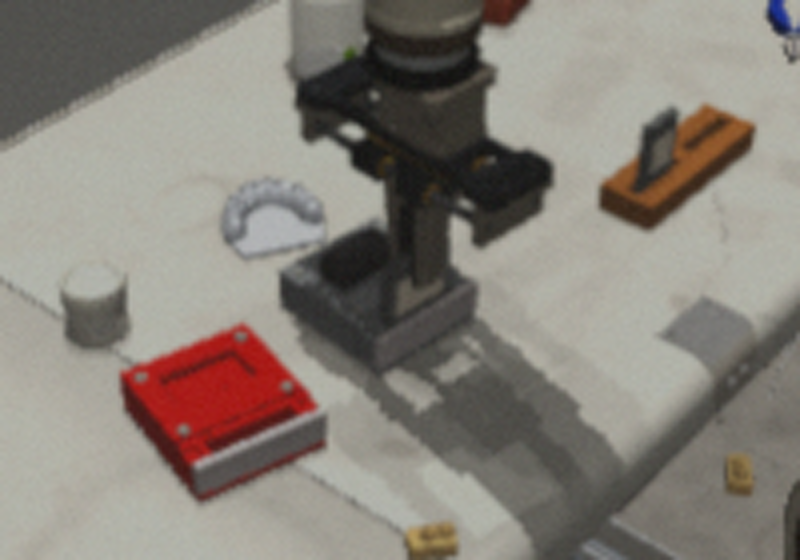

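```bash
python3 - <<'E'
from h import *
s=r.state();print(s['time'],s['tcp_pos'],s['wrist_force'],s['opening']); r.close_job()
E
```

```text
17.3667 [0.52712002 0.00449706 0.05825584] [-6.32790348  1.0441246  19.16950625] 0.10655049507971814
the job is handed in; nothing more can be done
```

The job is done in the order asked, and I handed it in at 17.4 s with the wide label holder still gripped and pressed home.

- **Bur case:** I placed it in the grey station's pocket and released it. In the later wrist pictures it lies square, at (0.5875, -0.0045), within 1 mm of the measured pocket centre. Its top face measured 28 x 55 mm when cast at the seated height, which fits it lying on the floor. I judged flatness from the pictures only.
- **Wide holder:** I took it from the rack and pushed it straight down into the channel.
    - **Force:** The strip pushed back with about 4 N, then 6 N, then 9 N. After that the height stopped changing while the force rose to 19 N, so the strip is on its hard stop.
    - **Height:** The underside works out at about 12 mm above the worktop, matching the stated home height. There was no sign of slip in the grip.
- **Other things:** In the last scene picture the narrow holder is still in the rack and the white pot and the red station are where they were. One of the small yellow stone blocks was only partly in that view, and I did not check the stone model there.

**Checks that disagreed:**
- **Sideways load:** About 6 N remained on the holder at the end. A 0.5 mm correction did not remove it; I think the holder leans on the channel's rear wall. It is well under the limit.
- **Station angle:** My readings ranged from -5.8° to about -6.6°, which is within the channel's play.

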